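# Shut and lock the pantry canister

### The arm

A 6-joint arm with a two-finger parallel gripper is mounted at the origin on the work surface. World frame = base frame: x ahead of the robot, y to its left, z up, the work surface at z = 0. Lengths are in m, angles in rad, forces in N, time in s.
With the tool pointing down it reaches from about 0.4 to 0.825 m from the base axis. Payload 7 kg.
Tool frame: the origin (TCP) lies at the very end of the fingers, on their centre line; the grasp point (between the pads) lies 19 mm behind it (arm.grasp_offset is the distance from the TCP to the grasp point, in m); z points along the fingers, y is the line along which they close (so a half turn about z gives the same grasp; the last joint's range is limited). The gripper opens to 88 mm and grips with 3 to 60 N. Pads are 19 mm wide; open, the fingers measure 130 mm over their backs; the gripper's body (78 mm by 193 mm) begins 47 mm behind the grasp point.
Start: joints at [-1.006, 0.359, 0.012, 0, -1.224, -0.288], TCP at [0.184, -0.649, 0.227] pointing down, gripper open.
Joint ranges: [-3.07, 3.07], [-1.43, 2.12], [-1.02, 1.25], [-3.03, 1.67], [-3.05, -0], [-3.03, 3.03]. Speed limits (rad/s): [2.39, 2.39, 3.01, 3.14, 3.14, 3.14].

### API

Orientations are given as [roll, pitch, yaw] about the fixed x, y, z axes, in that order (R = Rz(yaw) Ry(pitch) Rx(roll)).
In Python, from station import get_state, cams, arm, nets gives the robot as it stands.
- The arm moves only by the shell command python3 -m creep 'ROWS' [FORCE]. ROWS is a JSON object of lists of equal length, an entry for each row: "translation": the shift along the world's x, y, z in mm, a list of three; "spin": the turn about the world's z in rad; "gripper": the opening, from 0 (shut) to 1 (fully open). In form: {"translation": [[dx, dy, dz], ...], "spin": [spin, ...], "gripper": [gripper, ...]}. A call has 1 to 8 rows; each row shifts and turns the commanded pose from where the row before left it; what a row does not reach is not made up. A row lasts 1/10 s, in which the tool goes at most 50 mm and 8.59 degrees, less where a joint would pass 70% of its speed; a pose out of reach is approached as far as the arm can. A call is refused whole if a number of a shift passes 50 or a number of a turn 0.15, either way. A call with a gripper value outside its range is refused whole. The fingers move at their own pace and stop on an object; FORCE is the grip in N (left out, the last holds). Time passes only in rows, so rows that do not move let the fingers close. It gives the time, the measured TCP pose, the force, the opening and the grip force at its end, in the units of the state.
- get_state(): the state, without advancing time (a new reading comes with each control period).
- cams.grab_frame(name): name is "scene" or "side" or "wrist"; returns a dict with "img" (420x560x3 uint8, red, green, blue), "mtx" (3x3 intrinsics, pixels), "D" ([k1, k2, p1, p2, k3] as OpenCV has them; the pictures are not rectified), "R" (3x3) and "t" (3): a world point X has camera coordinates R X + t. Camera axes: x right, y down, z forward; pixel columns grow to the right and rows downward; lengths in m; the calibration is good to about 2 mm. A picture is of the moment at which its call begins. There is no depth.
- arm.job_done(): hands the job in; it is judged then, once.
Trained networks look in the newest picture that a camera, given by its name, has taken for a name from the list of things; names that differ only in an ending like _2 or _b are one class to them, and where a whole thing is asked for, a point or a joint stands for the part that bears it (a point fixed in the world has none). Each returns a list of dicts, best first, with "confidence" (0 to 1); they miss things now and then, are a little off and sometimes report something else, mostly with a low value. They report only what shows in the picture. A call takes as long as a camera call. They do not tell look-alikes from the thing itself.
- nets.search_frame(camera, label): "centre" ([x, y, z] in m, in world coordinates, good to about 4 mm: the middle of the surface that is visible of it).
- nets.pinpoint(camera, label): "centre" ([x, y, z] in m, in world coordinates, good to about 4 mm: a listed point, or the origin of a listed thing).
The state is a dict: "t": time; "q": joint angles; "qd": joint speeds; "joint_efforts": joint torques, N m; "eef_pos": TCP position; "ee_rot": TCP orientation; "force": force on the tool from outside, world axes, zero at the start; "moment": the same for the moment, N m; "width": finger opening in m; "gripper_force": force on a finger pad.
Only numpy, scipy, OpenCV 4.12 (cv2) and the standard library are available. Lean on these libraries where they do the work, as an engineer would, in place of code of your own. Each camera call takes 0.05 s, during which the arm holds its last target. There are 200 camera calls.

### The job

The steel canister on the pantry shelf has been left open. Swing its hinged lid fully shut, then turn the black lock collar on the lid clockwise until its pointer lines up with the raised bar that marks locked, and leave it shut and locked. Do not turn the collar to the mark before the lid is shut, and leave the other things on the shelf where they stand.

Things in the scene. Friction and masses are not known exactly. Their poses are not given: they have to be found in the camera images.
- canister: Round steel canister, 120 mm across and 104 mm high, on a black foot 144 mm across screwed to the shelf. Origin: centre of the foot's underside, on the shelf; z up; its +x axis points to the hinge of the lid, -x to its front, where the lid's tab is. Never moves during an episode.
- lid_hinge (a point): Point on the lid's hinge axis, 68 mm behind (+x of) the canister's axis and 104 mm above the shelf. The hinge axis is the canister's y axis. Axes as the canister's.
- lid (a joint): Angle of the lid: 0 fully shut (its 10 mm thick disc, 128 mm across, lies on the rim, top face 114 mm above the shelf), growing as it swings up and back about the hinge, to 1.4 rad. The stiff hinge keeps the lid where it is left.
- lid_tab (a point): On the upper face of the steel tab at the lid's front, to push on: 148 mm from the hinge axis, 12 mm inside the tab's free end; the tab is 44 mm wide, 8 mm thick and stands 28 mm out of the disc. z is normal to the lid's top face, -x points along the tab away from the hinge.
- collar (a joint): Angle of the lock collar about its axis: 0 with the pointer exactly at the locked mark; positive is anticlockwise seen from above the lid, so turning it clockwise lowers it. Stops at -0.4 (past the mark) and 1.6. It is captive and stays where it is left; about 0.1 N m turns it.
- collar_top (a point): Centre of the lock collar's top face. The collar is a ribbed black ring, 56 mm across and 34 mm high, around a fixed steel neck at the middle of the lid; it stands on the lid's top face, so with the lid shut its top is 148 mm above the shelf. z is its axis, -x points at its pointer.
- pointer_tip (a point): Outer end of the collar's pointer, a 10 mm wide, 10 mm high lug low on the ring, reaching 46 mm from the collar's axis; this point is 7 mm above the lid's top face.
- lock_mark (a point): The locked mark: a raised black bar on the lid's top face, 13 mm long, 8 mm wide, 3 mm high, 49 to 62 mm from the collar's axis on the side of the lid's tab. (A round dot at the side of the lid marks unlocked.)
- soup_can_a: Bystander: closed soup can, 66 mm across, 102 mm high; origin at the centre of its underside.
- soup_can_b: Bystander: a second soup can just like it.
- jar: Bystander: glass jar with a steel cap, 66 mm across, 100 mm high; origin at the centre of its underside.
- grinder: Bystander: upright press-button pepper grinder in steel, 56 mm across, 188 mm high; origin at the centre of its underside.
- pinch_bowl: Bystander: purple silicone pinch bowl, 90 mm across, 38 mm high, beside the canister; origin at the centre of its underside.
- stopper: Bystander: glass cruet stopper standing on its head, 50 mm across, 68 mm high, beside the canister; origin at the centre of its underside.
- clip: Bystander: white plastic clip lying flat, 110 mm long, 30 mm wide, 13 mm high, beside the canister; origin under its middle.
Things that resemble listed ones, but are neither listed nor needed, are in the scene too. What is shaped like the canister but orange or yellow is not meant.

How it is judged:
By the outcome, as a careful person would: the job done as asked, in the order asked, and still so for the second after the job is handed in, with the robot touching nothing.
It also fails if it takes over 51 s, if anything falls off the work surface, if the arm or the gripper's body presses on something with over 40 N, if the wrist force passes 120 N, or if a joint passes its speed limit or range.

## Working session

There is one attempt and no reset: what is moved stays moved. The work goes in short steps, Python scripts to look and compute and a shell command to move; the robot and the scene stay as the last step left them, time stands still between calls to the robot, and variables do not carry over. Pictures are saved under pics/ and viewed, at most 10 in all, crops included, and the job is handed in when it is done.

```bash
mkdir -p pics; cat > h.py <<'E'
from station import get_state,cams,arm,nets
import cv2,numpy as np
def save(c,n):
    f=cams.grab_frame(c); cv2.imwrite(f'pics/{n}.png',f['img'][:,:,::-1]); return f
def find(c,ls):
    for l in ls:
        for d in nets.pinpoint(c,l)[:4]: print(c,l,np.round(d['centre'],3),round(d['confidence'],2))
E
python3 - <<'E'
from h import *
s=get_state(); print(s['t'],s['eef_pos'],s['ee_rot'],s['force'])
for c in ('scene','side'):
    f=save(c,c+'0'); print(c,-f['R'].T@f['t'])
    find(c,['canister','lid_hinge','lid_tab','collar_top','pointer_tip','lock_mark','grinder','soup_can_a','jar'])
a=np.hstack([cv2.imread('pics/scene0.png'),cv2.imread('pics/side0.png')])
E
```

```text
0.0 [ 0.18430027 -0.64884964  0.22564078] [ 3.13994188e+00 -1.47959615e-04 -2.86492500e+00] [0.04932718 0.49932707 0.2641471 ]
scene [ 1.03829564 -0.50875464  0.91909961]
scene canister [ 0.603  0.098 -0.001] 0.91
scene canister [ 0.752 -0.148 -0.002] 0.91
scene canister [ 0.539 -0.192  0.002] 0.73
scene canister [ 0.333 -0.106  0.001] 0.65
scene lid_hinge [0.67  0.097 0.104] 0.92
scene lid_hinge [ 0.821 -0.134  0.109] 0.87
scene lid_hinge [ 0.61  -0.176  0.106] 0.84
scene lid_hinge [ 0.402 -0.116  0.1  ] 0.7
scene lid_tab [ 0.46  -0.202  0.116] 0.96
scene lid_tab [0.337 0.219 0.111] 0.8
scene lid_tab [ 0.673 -0.168  0.11 ] 0.79
scene lid_tab [0.564 0.092 0.21 ] 0.71
scene collar_top [0.414 0.216 0.15 ] 0.79
scene collar_top [ 0.756 -0.148  0.144] 0.79
scene collar_top [ 0.538 -0.191  0.152] 0.76
scene collar_top [0.647 0.097 0.186] 0.72
scene pointer_tip [ 0.708 -0.158  0.118] 0.95
scene pointer_tip [0.623 0.056 0.175] 0.68
scene pointer_tip [ 0.495 -0.202  0.123] 0.68
scene pointer_tip [ 0.29  -0.092  0.125] 0.67
scene lock_mark [ 0.699 -0.161  0.117] 0.88
scene lock_mark [0.584 0.
[... 769 characters left out ...]
tab [0.331 0.217 0.116] 0.6
side collar_top [0.646 0.1   0.184] 0.78
side collar_top [ 0.334 -0.102  0.151] 0.66
side collar_top [ 0.534 -0.196  0.148] 0.63
side collar_top [ 0.753 -0.149  0.152] 0.57
side pointer_tip [0.62  0.054 0.17 ] 0.74
side pointer_tip [ 0.711 -0.158  0.124] 0.7
side pointer_tip [ 0.499  0.411 -0.002] 0.67
side lock_mark [ 0.488 -0.202  0.115] 0.84
side lock_mark [ 0.279 -0.091  0.119] 0.82
side lock_mark [ 0.696 -0.162  0.122] 0.76
side lock_mark [0.354 0.217 0.123] 0.74
side grinder [0.498 0.412 0.   ] 0.89
side soup_can_a [ 0.545 -0.452  0.001] 0.89
side soup_can_a [ 0.723  0.302 -0.   ] 0.73
side jar [ 0.702 -0.334  0.004] 0.91
side jar [ 0.622 -0.027 -0.001] 0.52
```

View pics/scene0.png

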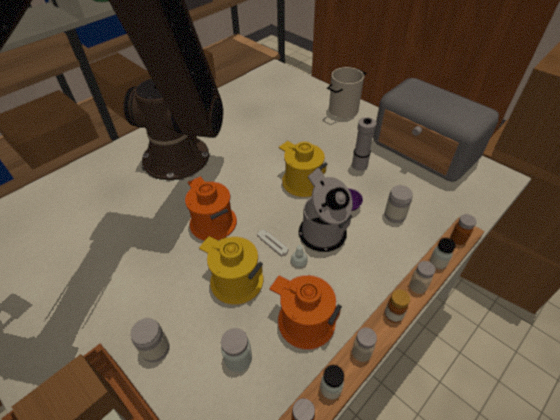

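View pics/side0.png

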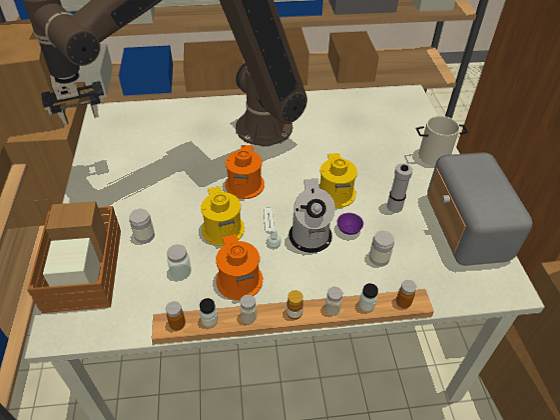

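The steel canister is at about (0.602, 0.097), with yaw near 0.04. Its lid is at about 0.76 rad and the collar at about +1.2 rad, with the pointer toward -y. I'll move over to the tab with the fingers shut.

```bash
python3 -m creep '{"translation":[[0,0,50],[25,46,10],[25,46,0],[25,46,0],[25,46,0],[25,46,0],[25,46,0],[25,46,0]],"spin":[0,-0.1,-0.12,0,0,0,0,0],"gripper":[0,0,0,0,0,0,0,0]}' 20
python3 -m creep '{"translation":[[25,46,0],[25,46,0],[25,46,0],[25,46,0],[25,46,0],[25,46,0],[25,46,0],[0,0,0]],"spin":[0,0,0,0,0,0,0,0],"gripper":[0,0,0,0,0,0,0,0]}'
```

```text
t: 1.8
eef_pos: [0.3517, -0.3408, 0.2863]
ee_rot: [-3.141, 0.001, -3.085]
force: [0.7, -0.3, 0.2]
width: 0.0293
gripper_force: 0.0
t: 2.6
eef_pos: [0.5205, -0.0308, 0.2854]
ee_rot: [3.141, 0.0, -3.081]
force: [-0.8, -1.0, -0.1]
width: 0.0007
gripper_force: 0.0
```

```bash
python3 -m creep '{"translation":[[16,40,0],[16,40,0],[16,36,0],[0,0,0],[0,0,0]],"spin":[0,0,0,0,0],"gripper":[0,0,0,0,0]}'
python3 - <<'E'
from h import *
print(get_state()['eef_pos'])
for c in ('scene','side','wrist'):
    save(c,c+'1'); find(c,['lid_tab','lid_hinge','collar_top','pointer_tip'])
E
```

```text
t: 3.1
eef_pos: [0.5663, 0.0816, 0.2854]
ee_rot: [-3.141, -0.001, -3.083]
force: [-0.8, -0.5, 0.3]
width: -0.0001
gripper_force: 0.0
[0.56626214 0.08158445 0.28544574]
scene lid_tab [0.334 0.219 0.113] 0.91
scene lid_tab [ 0.256 -0.084  0.117] 0.69
scene lid_tab [ 0.672 -0.166  0.111] 0.67
scene lid_tab [0.564 0.097 0.212] 0.64
scene lid_hinge [ 0.404 -0.114  0.101] 0.88
scene lid_hinge [0.667 0.098 0.105] 0.75
scene lid_hinge [ 0.82  -0.136  0.105] 0.69
scene lid_hinge [ 0.61  -0.173  0.108] 0.67
scene collar_top [0.65  0.095 0.184] 0.87
scene collar_top [ 0.332 -0.103  0.148] 0.81
scene collar_top [0.598 0.095 0.001] 0.72
scene collar_top [ 0.538 -0.19   0.153] 0.65
scene pointer_tip [ 0.498 -0.2    0.123] 0.93
scene pointer_tip [0.623 0.056 0.171] 0.86
scene pointer_tip [ 0.709 -0.16   0.12 ] 0.8
scene pointer_tip [ 0.293 -0.093  0.124] 0.56
side lid_tab [ 0.256 -0.082  0.113] 0.77
side lid_tab [ 0.678 -0.168  0.112] 0.61
side lid_tab [0.567 0.095 0.214] 0.59
side lid_tab [0.329 0.219 0.118] 0.59
side lid_hinge [ 0.826 -0.134  0.105] 0.93
side lid_hinge [ 0.607 -0.177  0.106] 0.9
side lid_hinge [ 0.396 -0.12   0.101] 0.8
side lid_hinge [0.668 0.1   0.106] 0.71
side collar_top [ 0.748 -0.148  0.149] 0.76
side collar_top [0.412 0.219 0.148] 0.73
side collar_top [ 0.336 -0.102  0.148] 0.69
side collar_top [0.645 0.095 0.185] 0.53
side pointer_tip [0.618 0.054 0.171] 0.57
side pointer_tip [ 0.709 -0.16   0.124] 0.49
wrist lid_tab [0.557 0.092 0.208] 0.81
wrist lid_tab [ 0.682 -0.167  0.115] 0.81
wrist lid_hinge [ 0.4   -0.114  0.104] 0.84
wrist lid_hinge [0.478 0.22  0.105] 0.73
wrist lid_hinge [ 0.608 -0.174  0.101] 0.56
wrist lid_hinge [0.584 0.097 0.202] 0.56
wrist collar_top [0.414 0.218 0.152] 0.68
wrist pointer_tip [ 0.5   -0.197  0.12 ] 0.79
wrist pointer_tip [ 0.715 -0.161  0.119] 0.57
```

View pics/wrist1.png

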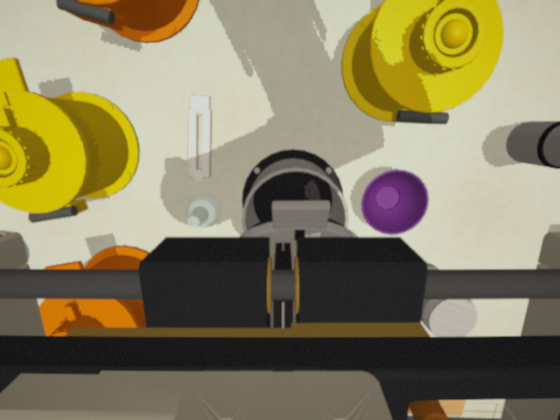

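```bash
python3 -m creep '{"translation":[[20,14,-20],[0,0,-30],[0,0,-20],[0,0,0]],"spin":[0,0,0,0],"gripper":[0,0,0,0]}'
python3 -m creep '{"translation":[[-8,0,-9],[-8,0,-9],[-8,0,-12],[-8,0,-12],[0,0,0]],"spin":[0,0,0,0,0],"gripper":[0,0,0,0,0]}'
```

```text
t: 4.25
eef_pos: [0.5846, 0.0945, 0.2127]
ee_rot: [-3.14, -0.005, -3.085]
force: [-0.3, 0.9, 0.5]
width: 0.0007
gripper_force: 0.0
t: 4.75
eef_pos: [0.5527, 0.0948, 0.1736]
ee_rot: [3.141, -0.001, -3.085]
force: [0.2, 0.1, -0.4]
width: 0.0005
gripper_force: 0.0
```

```bash
python3 - <<'E'
from h import *
for c in ('scene','side'):
    save(c,c+'2'); find(c,['lid_tab','collar_top'])
a=cv2.imread('pics/scene2.png')[120:280,250:400];b=cv2.imread('pics/side2.png')[120:280,240:390]
cv2.imwrite('pics/c2.png',cv2.resize(np.hstack([a,b]),None,fx=2.6,fy=2.6))
E
```

```text
scene lid_tab [ 0.26  -0.085  0.115] 0.82
scene lid_tab [0.538 0.094 0.179] 0.74
scene lid_tab [ 0.462 -0.202  0.115] 0.74
scene lid_tab [ 0.676 -0.165  0.113] 0.71
scene collar_top [0.626 0.096 0.174] 0.77
scene collar_top [ 0.752 -0.147  0.145] 0.63
scene collar_top [ 0.331 -0.101  0.147] 0.62
scene collar_top [ 0.54  -0.19   0.151] 0.57
side lid_tab [ 0.458 -0.21   0.111] 0.78
side lid_tab [0.332 0.218 0.114] 0.64
side lid_tab [ 0.681 -0.17   0.11 ] 0.64
side lid_tab [ 0.256 -0.087  0.112] 0.6
side collar_top [ 0.75  -0.146  0.15 ] 0.86
side collar_top [0.623 0.097 0.175] 0.82
side collar_top [ 0.538 -0.194  0.146] 0.8
side collar_top [0.414 0.223 0.148] 0.55
```

View pics/c2.png

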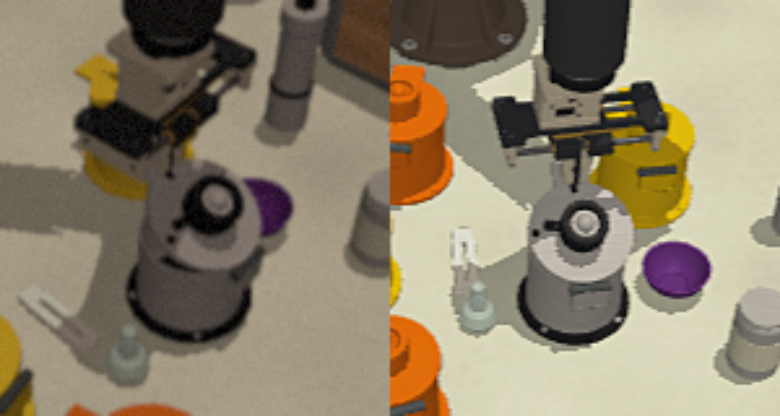

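The crops show the lid following the fingertips down, now at about 0.45 rad. The pointer still points to the -y side. I'll carry on to shut, stopping on force.

```bash
python3 -m creep '{"translation":[[-4,0,-11],[-4,0,-12],[-4,0,-13],[-2,0,-12],[0,0,-6]],"spin":[0,0,0,0,0],"gripper":[0,0,0,0,0]}'
python3 -m creep '{"translation":[[0,0,-3],[0,0,-2]],"spin":[0,0],"gripper":[0,0]}'
```

```text
t: 5.55
eef_pos: [0.539, 0.0946, 0.1181]
ee_rot: [-3.141, -0.002, -3.085]
force: [-1.4, -0.3, 2.4]
width: 0.0005
gripper_force: 1.0
t: 5.75
eef_pos: [0.54, 0.0948, 0.1145]
ee_rot: [-3.141, -0.001, -3.085]
force: [-1.8, -0.7, 1.9]
width: 0.0004
gripper_force: 1.0
```

```bash
python3 -m creep '{"translation":[[0,0,-2],[0,0,-1]],"spin":[0,0],"gripper":[0,0]}'
python3 -m creep '{"translation":[[0,0,-2],[0,0,0]],"spin":[0,0],"gripper":[0,0]}'
```

```text
t: 5.95
eef_pos: [0.5402, 0.0948, 0.1139]
ee_rot: [-3.141, 0.0, -3.084]
force: [-12.6, 0.6, 26.9]
width: 0.0003
gripper_force: 13.3
t: 6.15
eef_pos: [0.5403, 0.0948, 0.1138]
ee_rot: [-3.141, 0.001, -3.084]
force: [-15.8, -0.3, 33.8]
width: 0.0007
gripper_force: 17.3
```

```bash
python3 -m creep '{"translation":[[0,0,10],[0,0,30],[0,0,45],[0,0,45],[0,0,0],[0,0,0],[0,0,0],[0,0,0]],"spin":[0,0.15,0.15,0.15,0.15,0.15,0.15,0.15],"gripper":[0,0,0,1,1,1,1,1]}'
python3 - <<'E'
from h import *
print(get_state()['q'])
for c in ('scene','side','wrist'):
    save(c,c+'3'); find(c,['lid_tab','collar_top','pointer_tip','lock_mark'])
a=cv2.imread('pics/scene3.png')[120:280,250:400];b=cv2.imread('pics/side3.png')[120:280,240:390]
cv2.imwrite('pics/c3.png',cv2.resize(np.hstack([a,b]),None,fx=2.6,fy=2.6))
E
```

```text
t: 6.95
eef_pos: [0.5406, 0.0951, 0.2403]
ee_rot: [-3.141, 0.001, -2.029]
force: [-0.9, 0.4, 0.7]
width: 0.0349
gripper_force: 0.0
[ 5.31042280e-01  1.41744885e-01 -2.47633798e-01 -2.02405104e-05
 -1.18021961e+00 -9.88976580e-01]
scene lid_tab [ 0.675 -0.166  0.112] 0.91
scene lid_tab [ 0.258 -0.084  0.117] 0.79
scene lid_tab [0.334 0.22  0.112] 0.63
scene lid_tab [0.52  0.091 0.116] 0.6
scene collar_top [0.602 0.096 0.15 ] 0.86
scene collar_top [ 0.754 -0.147  0.146] 0.67
scene collar_top [ 0.334 -0.102  0.146] 0.6
scene collar_top [ 0.54  -0.189  0.15 ] 0.57
scene pointer_tip [ 0.498 -0.2    0.122] 0.95
scene pointer_tip [ 0.293 -0.093  0.125] 0.89
scene pointer_tip [0.593 0.053 0.123] 0.71
scene pointer_tip [ 0.708 -0.16   0.122] 0.64
scene lock_mark [0.355 0.216 0.116] 0.94
scene lock_mark [ 0.282 -0.091  0.116] 0.76
scene lock_mark [ 0.7   -0.158  0.117] 0.74
scene lock_mark [0.541 0.09  0.115] 0.71
side lid_tab [0.328 0.22  0.115] 0.87
side lid_tab [ 0.68  -0.167  0.111] 0.82
side lid_tab [ 0.254 -0.081  0.116] 0.82
side lid_tab [0.525 0.091 0.116] 0.58
side collar_top [0.415 0.222 0.15 ] 0.73
side collar_top [ 0.749 -0.147  0.148] 0.63
side collar_top [0.594 0.094 0.151] 0.58
side collar_top [ 0.536 -0.191  0.146] 0.54
side pointer_tip [0.589 0.054 0.118] 0.51
side pointer_tip [ 0.71  -0.161  0.124] 0.5
side lock_mark [ 0.279 -0.088  0.117] 0.92
side lock_mark [ 0.488 -0.203  0.116] 0.87
side lock_mark [ 0.7   -0.162  0.119] 0.8
side lock_mark [0.544 0.096 0.116] 0.74
wrist lid_tab [0.332 0.216 0.11 ] 0.96
wrist lid_tab [0.518 0.09  0.108] 0.79
wrist pointer_tip [0.588 0.05  0.119] 0.92
wrist pointer_tip [0.367 0.221 0.123] 0.6
wrist lock_mark [0.359 0.216 0.118] 0.89
wrist lock_mark [0.545 0.09  0.116] 0.78
```

View pics/c3.png

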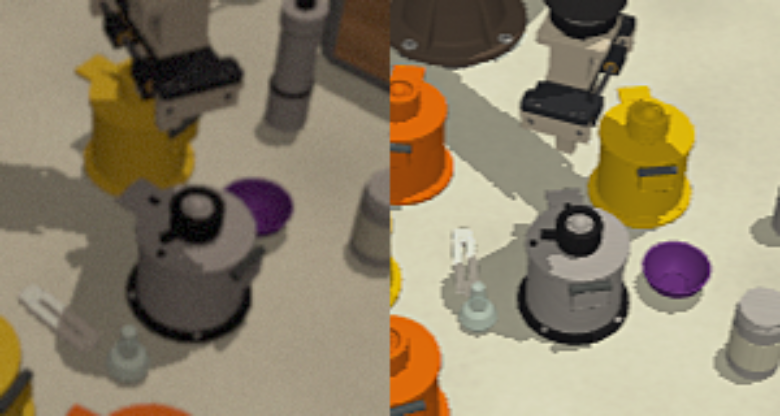

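```bash
python3 -m creep '{"translation":[[30,1,0],[30,1,0],[0,0,0],[0,0,-30],[0,0,-30],[0,0,-30],[0,0,-18],[0,0,0]],"spin":[0.1,0.1,0,0,0,0,0,0],"gripper":[1,1,1,1,1,1,1,1]}'
python3 -m creep '{"translation":[[0,0,0],[0,0,0],[0,0,0],[0,0,0],[0,0,0]],"spin":[0,0,0,0,0],"gripper":[0.5,0.5,0.5,0.5,0.5]}' 25
```

```text
t: 8.5
eef_pos: [0.5983, 0.0963, 0.1291]
ee_rot: [3.137, -0.003, -1.836]
force: [0.8, -0.2, 0.9]
width: 0.0878
gripper_force: 0.0
t: 9.0
eef_pos: [0.6004, 0.0972, 0.1327]
ee_rot: [-3.141, 0.001, -1.835]
force: [-2.7, 0.4, 3.6]
width: 0.0556
gripper_force: 25.0
```

```bash
python3 -m creep '{"translation":[[0,0,0],[0,0,0],[0,0,0],[0,0,0],[0,0,0],[0,0,0],[0,0,0],[0,0,0]],"spin":[-0.14,-0.14,-0.14,-0.14,-0.14,-0.14,-0.14,-0.14],"gripper":[0.5,0.5,0.5,0.5,0.5,0.5,0.5,0.5]}'
python3 -m creep '{"translation":[[0,0,0],[0,0,0]],"spin":[0,0],"gripper":[0.5,0.5]}'
python3 - <<'E'
from h import *
s=get_state();print(s['ee_rot'],s['moment'],s['q'][5])
for c in ('scene','side','wrist'):
    save(c,c+'4')
    for i in range(3): find(c,['pointer_tip','lock_mark'][:2]) if i==0 else None
a=cv2.imread('pics/scene4.png')[150:230,270:370];b=cv2.imread('pics/side4.png')[160:240,270:370]
cv2.imwrite('pics/c4.png',cv2.resize(np.hstack([a,b]),None,fx=4,fy=4,interpolation=cv2.INTER_CUBIC))
E
```

```text
t: 9.8
eef_pos: [0.601, 0.0965, 0.1328]
ee_rot: [-3.141, 0.001, -2.96]
force: [2.5, -3.4, 1.5]
width: 0.0563
gripper_force: 25.0
t: 10.0
eef_pos: [0.601, 0.0965, 0.1327]
ee_rot: [-3.141, 0.001, -2.951]
force: [2.3, -4.3, 3.3]
width: 0.0562
gripper_force: 25.0
[-3.14092467e+00  1.42569127e-03 -2.95068535e+00] [-1.68277947 -0.929789   -0.10651843] -1.8610738296182614
scene pointer_tip [ 0.292 -0.09   0.126] 0.78
scene pointer_tip [ 0.706 -0.161  0.123] 0.73
scene pointer_tip [0.369 0.214 0.119] 0.62
scene pointer_tip [ 0.618 -0.028 -0.002] 0.58
scene lock_mark [0.542 0.091 0.115] 0.9
scene lock_mark [ 0.491 -0.203  0.117] 0.72
scene lock_mark [ 0.285 -0.094  0.116] 0.7
scene lock_mark [ 0.701 -0.162  0.118] 0.62
side pointer_tip [ 0.712 -0.159  0.127] 0.49
side lock_mark [ 0.696 -0.163  0.122] 0.96
side lock_mark [0.355 0.216 0.12 ] 0.87
side lock_mark [ 0.279 -0.092  0.117] 0.82
side lock_mark [ 0.484 -0.2    0.112] 0.72
wrist lock_mark [0.545 0.094 0.123] 0.6
```

View pics/c4.png

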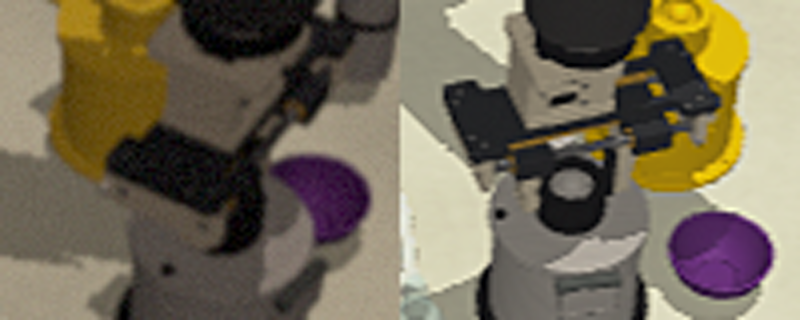

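```bash
python3 -m creep '{"translation":[[0,0,0],[0,0,0],[0,0,0],[0,0,15],[0,0,40],[0,0,40],[40,0,30],[40,0,0]],"spin":[0,0,0,0,0,0,0,0],"gripper":[1,1,1,1,1,1,1,1]}'
python3 -m creep '{"translation":[[10,0,0],[0,0,0]],"spin":[0,0],"gripper":[1,1]}'
python3 - <<'E'
from h import *
for c in ('scene','side','wrist'):
    save(c,c+'5'); find(c,['collar_top','pointer_tip','lock_mark','lid_tab'])
E
```

```text
t: 11.25
eef_pos: [0.6829, 0.0979, 0.2639]
ee_rot: [3.14, 0.01, -2.952]
force: [0.5, 0.5, 1.2]
width: 0.0877
gripper_force: 0.0
t: 11.45
eef_pos: [0.6908, 0.0971, 0.2549]
ee_rot: [3.142, -0.003, -2.955]
force: [-0.8, 0.7, -1.0]
width: 0.0877
gripper_force: 0.0
scene collar_top [0.601 0.094 0.151] 0.73
scene collar_top [0.412 0.217 0.147] 0.72
scene collar_top [ 0.754 -0.148  0.144] 0.71
scene collar_top [ 0.334 -0.104  0.146] 0.67
scene pointer_tip [ 0.706 -0.16   0.123] 0.94
scene pointer_tip [ 0.29  -0.089  0.125] 0.88
scene pointer_tip [0.556 0.084 0.124] 0.8
scene pointer_tip [0.367 0.217 0.116] 0.73
scene lock_mark [ 0.491 -0.205  0.115] 0.89
scene lock_mark [ 0.696 -0.162  0.113] 0.81
scene lock_mark [ 0.283 -0.092  0.116] 0.71
scene lock_mark [0.354 0.219 0.118] 0.7
scene lid_tab [ 0.462 -0.201  0.115] 0.95
scene lid_tab [0.518 0.092 0.116] 0.91
scene lid_tab [ 0.258 -0.082  0.116] 0.79
scene lid_tab [0.337 0.217 0.113] 0.7
side collar_top [ 0.75  -0.146  0.147] 0.76
side collar_top [ 0.537 -0.19   0.147] 0.65
side collar_top [ 0.334 -0.1    0.151] 0.54
side collar_top [0.498 0.415 0.002] 0.54
side pointer_tip [ 0.709 -0.159  0.124] 0.64
side lock_mark [ 0.278 -0.089  0.119] 0.94
side lock_mark [0.544 0.093 0.115] 0.86
side lock_mark [ 0.698 -0.161  0.12 ] 0.69
side lock_mark [ 0.49  -0.199  0.116] 0.64
side lid_tab [ 0.459 -0.208  0.112] 0.97
side lid_tab [0.525 0.09  0.116] 0.83
side lid_tab [ 0.254 -0.081  0.11 ] 0.77
side lid_tab [0.332 0.221 0.112] 0.63
wrist pointer_tip [0.557 0.084 0.122] 0.78
wrist pointer_tip [ 0.711 -0.159  0.119] 0.6
wrist lock_mark [0.544 0.093 0.121] 0.93
wrist lock_mark [ 0.705 -0.163  0.115] 0.82
wrist lid_tab [ 0.677 -0.167  0.116] 0.76
wrist lid_tab [ 0.617 -0.026  0.004] 0.72
wrist lid_tab [0.519 0.093 0.109] 0.66
```

View pics/wrist5.png

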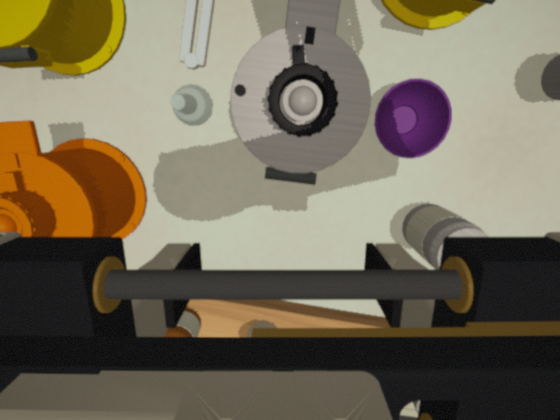

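The lid is shut, with the mark at pixel (310,35) and the pointer at about (298,52). The collar centre is at (302,100), so the pointer stops a little anticlockwise of the mark. I'll measure the gap.

```bash
cat > m.py <<'E'
from h import *
def unproj(f,px,z):
    u=cv2.undistortPoints(np.float32(px).reshape(-1,1,2),f['mtx'],f['D']).reshape(-1,2)
    d=np.c_[u,np.ones(len(u))]@f['R']; o=-f['R'].T@f['t']
    return (o+d*((z-o[2])/d[:,2])[:,None])[:,:2]
def measure(tag,c0=np.array([.600,.0965])):
    f=cams.grab_frame('wrist'); g=cv2.cvtColor(f['img'],cv2.COLOR_RGB2GRAY)
    cv2.imwrite(f'pics/{tag}.png',f['img'][:,:,::-1])
    v,u=np.nonzero(g<60); px=np.c_[u,v]
    # collar centre from outer dark ring, at the top plane
    P=unproj(f,px,.148); r=np.hypot(*(P-c0).T); k=r<.034
    (c,rad)=cv2.minEnclosingCircle(np.float32(P[k&(r<.031)])) ; c=np.array(c)
    print('ring centre',c.round(4),rad)
    out={}
    # mark and pointer
    for nm,z,lo,hi in (('mark',.117,.0495,.0625),('ptr',.126,.033,.0445)):
        P=unproj(f,px,z)-c0; r=np.hypot(*P.T); a=np.arctan2(-P[:,1],-P[:,0])
        k=(r>lo)&(r<hi)&(abs(a)<.5)
        m=P[k].mean(0); out[nm]=m; print(nm,k.sum(),m.round(4),'angle',np.arctan2(-m[1],-m[0]).round(3))
    P=unproj(f,px,.114)-c0
E
python3 - <<'E'
from m import *
measure('w6'); measure('w6b',np.array([.601,.0955]))
E
```

```text
ring centre [0.5994 0.0946] 0.03003418818116188
mark 121 [-0.0549 -0.0042] angle 0.076
ptr 161 [-0.037  -0.0114] angle 0.298
ring centre [0.5997 0.095 ] 0.029647668823599815
mark 131 [-0.0556 -0.0032] angle 0.058
ptr 162 [-0.0374 -0.0102] angle 0.265
```

```bash
python3 -m creep '{"translation":[[-45,0,0],[-45,0,0],[0,0,0],[0,0,-40],[0,0,-40],[0,0,-40],[0,0,0],[0,0,0]],"spin":[0,0,0,0,0,0,0,0],"gripper":[1,1,1,1,1,1,1,1]}'
```

```text
t: 13.1
eef_pos: [0.6007, 0.0968, 0.1375]
ee_rot: [-3.141, -0.001, -2.954]
force: [0.9, -0.9, 1.3]
width: 0.0877
gripper_force: 0.0
```

```bash
python3 -m creep '{"translation":[[0,0,-5],[0,0,0],[0,0,0],[0,0,0],[0,0,0]],"spin":[0,0,0,0,0],"gripper":[0.5,0.5,0.5,0.5,0.5]}' 25
python3 -m creep '{"translation":[[0,0,0],[0,0,0],[0,0,0],[0,0,0],[0,0,0]],"spin":[-0.08,-0.08,-0.05,0,0],"gripper":[0.5,0.5,0.5,0.5,0.5]}'
```

```text
t: 13.6
eef_pos: [0.6007, 0.0964, 0.1328]
ee_rot: [-3.141, 0.001, -2.955]
force: [0.6, -1.2, 2.3]
width: 0.0559
gripper_force: 25.0
t: 14.1
eef_pos: [0.6007, 0.0964, 0.1327]
ee_rot: [-3.141, 0.001, 3.12]
force: [1.6, -5.0, 5.3]
width: 0.0557
gripper_force: 25.0
```

```bash
python3 -m creep '{"translation":[[0,0,0],[0,0,0],[0,0,0],[0,0,15],[0,0,40],[0,0,40],[40,0,30],[40,0,0]],"spin":[0,0,0,0,0,0,0,0],"gripper":[1,1,1,1,1,1,1,1]}'
python3 -m creep '{"translation":[[10,0,0],[0,0,0]],"spin":[0,0],"gripper":[1,1]}'
python3 - <<'E'
from m import *
measure('w7'); measure('w7b',np.array([.601,.0955]))
a=cv2.imread('pics/w7.png')[0:200,190:420]; cv2.imwrite('pics/w7c.png',cv2.resize(a,None,fx=3,fy=3,interpolation=cv2.INTER_CUBIC))
E
```

```text
t: 14.9
eef_pos: [0.683, 0.098, 0.264]
ee_rot: [3.138, 0.01, 3.121]
force: [0.9, 0.3, 0.9]
width: 0.0876
gripper_force: 0.0
t: 15.1
eef_pos: [0.6909, 0.0971, 0.255]
ee_rot: [-3.141, -0.002, 3.118]
force: [0.2, 0.2, -0.1]
width: 0.088
gripper_force: 0.0
ring centre [0.599  0.0968] 0.030090264976024628
mark 122 [-0.0549 -0.0043] angle 0.078
ptr 162 [-0.0386 -0.0029] angle 0.076
ring centre [0.5996 0.095 ] 0.029618918895721436
mark 130 [-0.0554 -0.0031] angle 0.057
ptr 162 [-0.0385 -0.0018] angle 0.048
```

View pics/w7c.png

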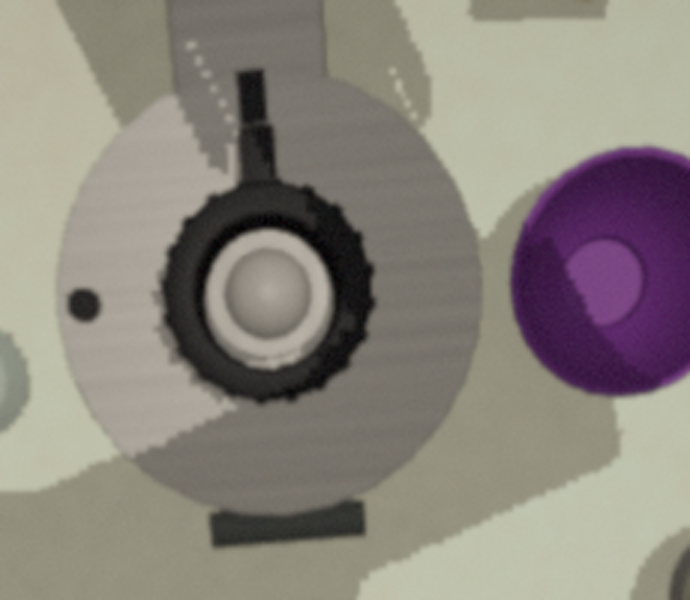

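The crop shows the pointer (255,150) in line with the mark (251,95), within about 0.01 rad. The lid is shut and the neighbours haven't moved.

```bash
python3 -c "
from station import arm; print(arm.job_done())"
```

```text
the job is handed in; nothing more can be done
None
```

The steel canister's lid is shut and its collar locked, with the pointer within about 0.01 rad of the mark by the wrist camera; the job was handed in at about 15 s with the gripper clear (the verdict was not shown).

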